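# Fetch the sandstone core from behind the mould and bottle

### The job

Get the sandstone core onto the triaxial cell: first clear the steel mould and the blue-capped bottle out of its way by standing both on the black side mat, wholly on it, then stand the core upright in the middle of the cell base's round pedestal while they wait there, and only after that stand the mould back centred on the orange pad and the bottle back centred on the blue pad. Do not touch the core before both are on the mat, keep all three upright throughout, and leave the grey core where it is.

Things in the scene. Friction and masses are not known exactly. Their poses are not given: they have to be found in the camera images.
- mould: Loose upright steel compaction mould: round body 60 mm in diameter and 120 mm high with two orange bands, topped by an orange round plug, 38 mm in diameter, from 120 to 162 mm height, which is the place to grip it. Two small steel-grey clamp lugs on its +x side are look only. Mass about 0.45 kg. Origin: centre of its underside, z up. Starts upright on the orange pad, in front of one side of the sandstone core.
- bottle: Loose upright closed white plastic sample bottle, round, 60 mm in diameter up to 104 mm, with a shoulder up to 120 mm and a blue round cap, 40 mm in diameter, from 120 to 162 mm height, which is the place to grip it. Mass about 0.35 kg. Origin: centre of its underside, z up. Starts upright on the blue pad.
- sandstone_core: Loose upright tan (yellow-brown) rock core, a plain cylinder 38 mm in diameter and 76 mm high with a red band near its foot. Mass about 0.19 kg. Origin: centre of its underside, z up. Starts on the white holding board behind and between mould and bottle, about 65 mm between its axis and either of theirs, so that there is too little room for a gripper over it until both are gone.
- grey_core: Loose upright grey concrete core, 38 mm in diameter, 76 mm high, with a black band; stands on the bench beyond the other things. Origin: centre of its underside. Not to be disturbed.
- orange_pad: Home of the mould: fixed orange disc, 78 mm in diameter, 4 mm thick, on the white holding board (150 x 200 mm, 10 mm thick). Origin: centre of its underside, so its upper face lies 4 mm above it (14 mm above the bench).
- blue_pad: Home of the bottle: fixed blue disc, 78 mm in diameter, 4 mm thick, on the same board, its centre 86 mm from the orange pad's. Origin: centre of its underside, so its upper face lies 4 mm above it (14 mm above the bench). The two pads swap places between starts.
- side_mat: The side area: fixed flat black rubber mat, 230 mm along its x, 140 mm along its y, 6 mm thick, with a thin yellow line along each long edge, left or right of the board. Origin: centre of its underside, so its upper face lies 6 mm above it. Room for both things side by side along its x.
- pedestal_top (a point): Centre of the upper face of the dark round pedestal (50 mm in diameter) in the middle of the fixed aluminium cell base (160 mm disc, 22 mm high, six bolt heads, a small brass valve at its rim). This point lies 45 mm above the bench; the pedestal stands 23 mm above the disc. Left or right of the board, opposite the side mat.

How it is judged:
By the outcome, as a careful person would: the job done as asked, in the order asked, and still so for the second after the job is handed in, with the robot touching nothing.
It also fails if it takes over 120 s, if anything falls off the work surface, if the arm or the gripper's body presses on something with over 40 N, if the wrist force passes 120 N, or if a joint passes its speed limit or range.

### The arm

A 6-joint arm with a two-finger parallel gripper is mounted at the origin on the work surface. World frame = base frame: x ahead of the robot, y to its left, z up, the work surface at z = 0. Lengths are in m, angles in degrees, forces in N, time in s.
With the tool pointing down it reaches from about 0.35 to 0.875 m from the base axis. Payload 4.2 kg.
Tool frame: the origin (TCP) lies at the very end of the fingers, on their centre line; the grasp point (between the pads) lies 19 mm behind it (r.grip_point_offset is the distance from the TCP to the grasp point, in m); z points along the fingers, y is the line along which they close (so a half turn about z gives the same grasp; the last joint's range is limited). The gripper opens to 87 mm and grips with 3 to 60 N. Pads are 19 mm wide; open, the fingers measure 117 mm over their backs; the gripper's body (75 mm by 190 mm) begins 51 mm behind the grasp point.
Start: joints at [81.337, 22.042, 0.453, 0, -68.411, -14.817], TCP at [0.249, 0.573, 0.196] pointing down, gripper open.
Joint ranges: [-179.83, 179.83], [-69.29, 118.12], [-61.27, 80.66], [-181.25, 117.63], [-171.15, -9.14], [-177.46, 177.46]. Speed limits (degrees/s): [159.86, 159.86, 180, 180, 180, 180].

### API

Orientations are given as a 3x3 rotation matrix whose columns are the frame's x, y, z axes.
In Python, from station import r, cams gives the robot as it stands. The module is installed in compiled form; this text tells all that it offers.
- The arm moves only by the shell command python3 -m handwheel 'ROWS'. ROWS is JSON, a list that holds one entry, the list of rows, each a list of 7 numbers: the turn, a rotation vector about the tool's x, y, z in units of 6 degrees (1.0 is 6 degrees), then the shift along the tool's x, y, z in m, then the finger opening in m, from 0 to 0.087. In form: [[[ax, ay, az, x, y, z, jaw], ...]]. A call has 1 to 12 rows; each row shifts and turns the commanded pose from where the row before left it, along the tool's axes as they then stand; what a row does not reach is not made up. A row lasts 1/10 s, in which the tool goes at most 50 mm and 8.59 degrees, less where a joint would pass 70% of its speed; a pose out of reach is approached as far as the arm can. A call with a gripper value outside its range is refused whole. The fingers move at their own pace and stop on an object; the grip force is fixed at half the most. Time passes only in rows, so rows that do not move let the fingers close. It gives the time, the measured TCP pose, the force, the opening and the grip force at its end, in the units of the state.
- r.sense(): the state, without advancing time (a new reading comes with each control period).
- cams.capture(name): name is "scene" or "top" or "wrist"; returns the picture (480x640x3 uint8, red, green, blue); there is no depth.
- cams.get_calibration(name): a dict with "camera_matrix" (3x3 intrinsics, pixels), "rvec" (rotation vector, rad) and "tvec" (3), from world to camera coordinates, as OpenCV has them; the wrist camera has in their place "T_tool_cam" (4x4, takes a point from camera to tool coordinates, whose origin is the TCP and whose axes are the flange's). Camera axes: x right, y down, z forward; pixel columns grow to the right and rows downward; lengths in m; the calibration is good to about 2 mm. A picture is of the moment at which its call begins: read the wrist's pose just before it. get_calibration takes no time and is no camera call.
- r.finish_job(): hands the job in; it is judged then, once.
The state is a dict: "time_s": time; "joints": joint angles; "joint_velocities": joint speeds; "effort": joint torques, N m; "tcp_pos": TCP position; "ee_rot": TCP orientation; "wrist_force": force on the tool from outside, world axes, zero at the start; "moment": the same for the moment, N m; "gripper_width": opening from 0.0 (shut) to 1.0 (fully open); "gripper_force": force on a finger pad.
Only numpy, scipy, OpenCV 4.12 (cv2) and the standard library are available. Lean on these libraries where they do the work, as an engineer would, in place of code of your own. Each camera call takes 0.05 s, during which the arm holds its last target. There are 200 camera calls.

## Working session

There is one attempt and no reset: what is moved stays moved. The work goes in short steps, Python scripts to look and compute and a shell command to move; the robot and the scene stay as the last step left them, time stands still between calls to the robot, and variables do not carry over. Pictures are saved under pics/ and viewed, at most 14 in all, crops included, and the job is handed in when it is done.

```bash
mkdir -p pics
python3 - <<'E'
from station import r,cams
import cv2,numpy as np
s=r.sense();print({k:np.round(v,3).tolist() for k,v in s.items()})
for n in("scene","top"):
    im=cams.capture(n);cv2.imwrite(f"pics/{n}0.png",im[...,::-1]);print(n,cams.get_calibration(n))
print(cams.get_calibration("wrist"))
E
```

```text
{'time_s': 0.0, 'joints': [81.338, 22.09, 0.378, -0.03, -68.412, -14.817], 'joint_velocities': [-0.07, 0.07, -0.006, 0.0, 0.044, 0.017], 'effort': [0.001, -39.067, 18.74, 4.22, 0.011, -0.0], 'tcp_pos': [0.249, 0.573, 0.195], 'ee_rot': [[0.917, -0.399, -0.001], [-0.399, -0.917, -0.002], [0.0, 0.002, -1.0]], 'wrist_force': [-0.272, -0.179, 0.171], 'moment': [-0.068, -0.039, 0.036], 'gripper_force': 0.0, 'gripper_width': 1.002}
scene {'camera_matrix': array([[450.1466689 ,   0.        , 324.37530834],
       [  0.        , 450.1466689 , 234.06198071],
       [  0.        ,   0.        ,   1.        ]]), 'rvec': array([ 2.19757949,  0.86194077, -0.37962951]), 'tvec': array([-0.4444793 , -0.23638731,  1.09796269])}
top {'camera_matrix': array([[520.53437093,   0.        , 324.31060617],
       [  0.        , 520.53437093, 243.47269779],
       [  0.        ,   0.        ,   1.        ]]), 'rvec': array([ 2.1999644 , -2.14239423,  0.0977748 ]), 'tvec': array([-0.02861593,  0.64126507,  0.89272221])}
{'camera_matrix': array([[423.77024433,   0.        , 317.6914349 ],
       [  0.        , 423.77024433, 236.81384045],
       [  0.        ,   0.        ,   1.        ]]), 'T_tool_cam': array([[ 2.31441189e-03, -9.67914347e-01, -2.51269695e-01,
         6.86183910e-02],
       [ 9.99997147e-01,  2.38875210e-03,  9.14498230e-06,
        -1.65050082e-04],
       [ 5.91369453e-04, -2.51268999e-01,  9.67917114e-01,
        -1.88824039e-01],
       [ 0.00000000e+00,  0.00000000e+00,  0.00000000e+00,
         1.00000000e+00]])}
```

View pics/scene0.png

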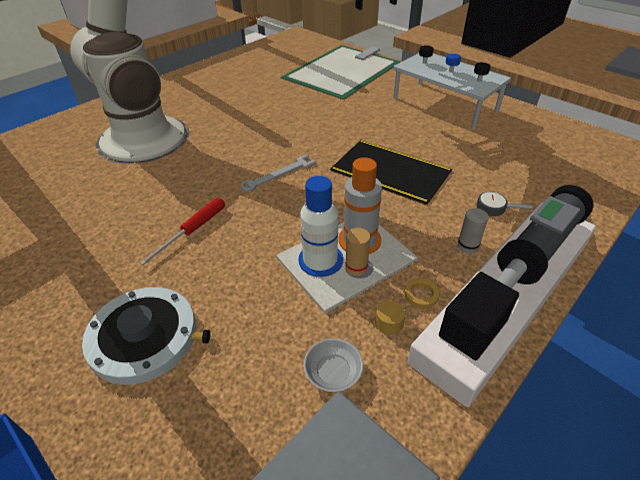

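View pics/top0.png

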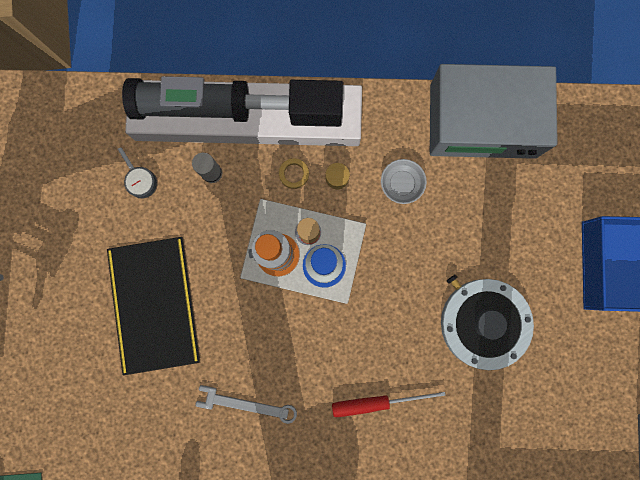

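The scene view shows the bottle (cap at 318,192) and the mould (cap at 364,174) in front of the core (357,252). The mat is at (392,170) and the cell base at (138,335). In the top view the orange cap is at (268,247), the blue cap at (323,261), the core top at (308,230), the mat at (153,306), the pedestal at (492,324) and the grey core at (206,165).

```bash
cat > h.py <<'E'
import numpy as np,cv2
from scipy.spatial.transform import Rotation as Ro
from station import r,cams
def cam(n):
    c=cams.get_calibration(n);K=c["camera_matrix"]
    if n=="wrist":
        s=r.sense();R=np.array(s["ee_rot"]);T=c["T_tool_cam"]
        return K,R@T[:3,:3],R@T[:3,3]+s["tcp_pos"]
    R=cv2.Rodrigues(np.array(c["rvec"]))[0];return K,R.T,-R.T@c["tvec"]
def ray(C,uv,z):
    K,R,o=C;d=R@np.linalg.inv(K)@[uv[0],uv[1],1];return (o+d*(z-o[2])/d[2]).round(4)
def proj(C,p):
    K,R,o=C;q=K@R.T@(np.array(p)-o);return (q[:2]/q[2]).round(1)
def blobs(im,lo,hi,amin=60,box=None):
    m=cv2.inRange(cv2.cvtColor(im,cv2.COLOR_RGB2HSV),np.array(lo),np.array(hi))
    if box:
        b=np.zeros_like(m);x0,y0,x1,y1=box;b[y0:y1,x0:x1]=1;m*=b
    n,l,st,ce=cv2.connectedComponentsWithStats(m)
    return [(st[i].tolist(),ce[i].round(1).tolist()) for i in range(1,n) if st[i][4]>=amin]
ORANGE=((5,180,90),(16,255,255));BLUE=((105,150,60),(125,255,255))
def go(xyz):  # tool-frame shift to bring TCP to xyz
    s=r.sense();R=np.array(s["ee_rot"]);print("tcp",np.round(s["tcp_pos"],4),"t",round(s["time_s"],2),"shift",(R.T@(np.array(xyz)-s["tcp_pos"])).round(4),"yaw x",np.degrees(np.arctan2(R[1,0],R[0,0])).round(2),"zaxis",R[:,2].round(4))
E
python3 - <<'E'
from h import *
T=cam("top");S=cam("scene");print(T[2],S[2])
it=cv2.imread("pics/top0.png")[...,::-1].copy();i2=cv2.imread("pics/scene0.png")[...,::-1].copy()
for nm,c in(("o",ORANGE),("b",BLUE)):
    print(nm,blobs(it,*c,box=(230,190,370,310)),blobs(i2,*c,box=(270,140,420,290)))
m=cv2.inRange(it,(0,0,0),(60,60,60));m[:, :100]=0;m[:225]=0;m[:,210:]=0;m[385:]=0
c=max(cv2.findContours(m,0,2)[0],key=cv2.contourArea);rc=cv2.minAreaRect(c);print(rc)
p=[ray(T,q,.006) for q in cv2.boxPoints(rc)];print(p,np.mean(p,0),[np.linalg.norm(p[i]-p[i-1]) for i in range(4)])
for nm,uv,z in(("o",(268,247),.176),("b",(323,261),.176),("core",(308,230),.086),("ped",(492,324),.045),("grey",(204,160),.076)):
    q=ray(T,uv,z);print(nm,q,proj(S,q))
E
```

```text
[ 0.5552574  -0.0164236   0.94890052] [ 0.98249068 -0.3961461   0.58029579]
o [([255, 234, 26, 26, 505], [267.7, 246.8]), ([259, 234, 40, 42, 309], [285.1, 260.8])] [([352, 157, 25, 35, 720], [363.6, 173.7]), ([344, 198, 37, 14, 142], [360.9, 206.9]), ([339, 226, 9, 24, 98], [342.3, 238.4]), ([369, 227, 12, 26, 120], [375.2, 241.8])]
b [([311, 248, 26, 27, 546], [323.4, 260.9]), ([303, 248, 43, 39, 274], [324.1, 274.6])] [([306, 176, 26, 36, 817], [318.1, 193.5]), ([299, 249, 44, 28, 352], [321.7, 266.2])]
((152.3282470703125, 305.4961242675781), (128.86502075195312, 78.77120208740234), 82.1998062133789)
[array([0.6271, 0.3882, 0.006 ]), array([0.6504, 0.2471, 0.006 ]), array([0.4226, 0.204 , 0.006 ]), array([0.4002, 0.342 , 0.006 ])] [0.525075 0.295325 0.006   ] [np.float64(0.23155571683722256), np.float64(0.14301083875007517), np.float64(0.23184143288032016), np.float64(0.13980615150986744)]
o [0.6206 0.0714 0.176 ] [360.7 162.9]
b [ 0.6018 -0.0111  0.176 ] [315.6 181.4]
core [0.6584 0.0159 0.086 ] [354.  233.8]
ped [ 0.5091 -0.3033  0.045 ] [131.9 317.7]
grey [0.7755 0.1978 0.076 ] [475.9 215.9]
```

```bash
python3 -m handwheel '[[[0,0,0,0,0,-0.05,0.06],[0,0,0,0.036,0.021,0,0.06],[0,0,0,0.036,0.021,0,0.06],[0,0,0,0.036,0.021,0,0.06],[0,0,0,0.036,0.021,0,0.06],[0,0,0,0.036,0.021,0,0.06],[0,0,0,0.036,0.021,0,0.06],[0,0,0,0.036,0.021,0,0.06],[0,0,0,0.036,0.021,0,0.06],[0,0,0,0.036,0.021,0,0.06],[0,0,0,0.036,0.021,0,0.06],[0,0,0,0.036,0.021,0,0.06]]]'
python3 -m handwheel '[[[0,0,0,0.036,0.021,0,0.06],[0,0,0,0.036,0.021,0,0.06],[0,0,0,0.036,0.02,0,0.06],[0,0,0,0.036,0.02,0,0.06],[0,0,0,0,0,0,0.06],[0,0,0,0,0,0,0.06],[0,0,0,0,0,0,0.06],[0,0,0,0,0,0,0.06]]]'
python3 - <<'E'
from h import *
C=cam("wrist");im=cams.capture("wrist");cv2.imwrite("pics/w1.png",im[...,::-1])
for nm,c in(("o",ORANGE),("b",BLUE)):
    for st,ce in blobs(im,*c,amin=300):print(nm,st,ce,ray(C,ce,.176))
go((.62,.072,.25))
E
```

```text
time_s: 1.3
tcp_pos: [0.5206, 0.202, 0.2455]
ee_rot: [[0.917, -0.398, -0.001], [-0.398, -0.917, -0.0], [-0.001, 0.0, -1.0]]
wrist_force: [0.4, 1.3, 0.2]
gripper_width: 0.689
gripper_force: 0.0
time_s: 2.1
tcp_pos: [0.619, 0.0721, 0.246]
ee_rot: [[0.918, -0.397, 0.0], [-0.397, -0.918, 0.0], [-0.0, -0.0, -1.0]]
wrist_force: [0.6, 0.0, 0.5]
gripper_width: 0.69
gripper_force: 0.0
o [276, 155, 77, 49, 1015] [316.9, 172.2] [0.6578 0.0561 0.176 ]
o [283, 194, 59, 66, 2923] [312.3, 228.2] [0.6268 0.0726 0.176 ]
b [361, 137, 71, 77, 1109] [384.0, 164.8] [0.6459 0.0171 0.176 ]
b [406, 171, 75, 67, 3798] [442.8, 203.2] [ 0.6096 -0.0079  0.176 ]
tcp [0.619  0.0721 0.2462] t 2.15 shift [ 0.0009 -0.0003 -0.0038] yaw x -23.38 zaxis [ 3.e-04  2.e-04 -1.e+00]
```

View pics/w1.png

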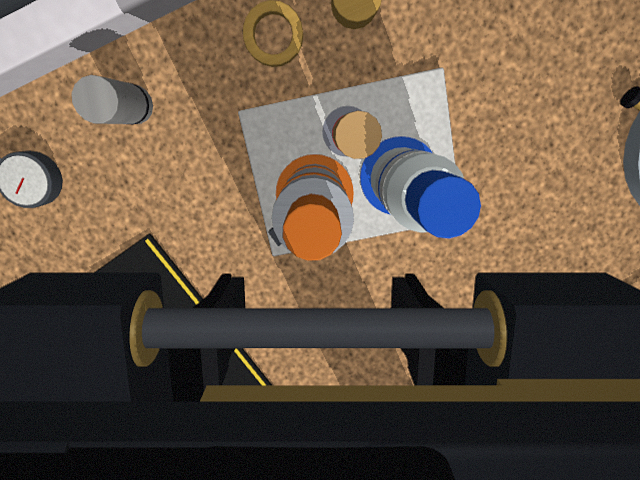

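The wrist view shows the orange cap at (312,229), the blue cap at (443,203) and the core top at (358,134), all clear of the fingers. I'll descend on the mould's plug and grip it.

```bash
python3 -m handwheel '[[[0,0,0,0.0035,-0.002,0.02,0.06],[0,0,0,0,0,0.03,0.06],[0,0,0,0,0,0.03,0.06],[0,0,0,0,0,0.02,0.06],[0,0,0,0,0,0.008,0.06],[0,0,0,0,0,0,0.06],[0,0,0,0,0,0,0.06],[0,0,0,0,0,0,0.06]]]'
python3 -m handwheel '[[[0,0,0,0,0,0,0.03],[0,0,0,0,0,0,0.03],[0,0,0,0,0,0,0.03],[0,0,0,0,0,0,0.03],[0,0,0,0,0,0,0.03],[0,0,0,0,0,0,0.03],[0,0,0,0,0,0,0.03]]]'
```

```text
time_s: 2.95
tcp_pos: [0.6245, 0.0719, 0.1396]
ee_rot: [[0.917, -0.398, 0.003], [-0.398, -0.917, 0.001], [0.002, -0.002, -1.0]]
wrist_force: [-0.4, 0.8, -0.1]
gripper_width: 0.693
gripper_force: 0.0
time_s: 3.65
tcp_pos: [0.624, 0.0717, 0.1382]
ee_rot: [[0.917, -0.398, 0.001], [-0.398, -0.917, 0.0], [0.001, -0.001, -1.0]]
wrist_force: [-0.4, 1.6, 1.8]
gripper_width: 0.428
gripper_force: 30.0
```

```bash
python3 -m handwheel '[[[0,0,0,0,0,-0.01,0.03],[0,0,0,0,0,-0.02,0.03],[0,0,0,0,0,-0.02,0.03],[0,0,0,0,0,0,0.03],[0,0,0,0,0,0,0.03]]]'
python3 -m handwheel '[[[0,0,0,-0.0067,-0.0097,0,0.03],[0,0,0,-0.0134,-0.0197,0,0.03],[0,0,0,-0.0134,-0.0197,0,0.03],[0,0,0,-0.0134,-0.0197,0,0.03],[0,0,0,-0.0134,-0.0197,0,0.03],[0,0,0,-0.0134,-0.0197,0,0.03],[0,0,0,-0.0134,-0.0197,0,0.03],[0,0,0,-0.0134,-0.0197,0,0.03],[0,0,0,-0.0134,-0.0197,0,0.03],[0,0,0,-0.0134,-0.0197,0,0.03],[0,0,0,-0.0067,-0.0097,0,0.03],[0,0,0,0,0,0,0.03]]]'
python3 - <<'E'
from h import *
C=cam("wrist");im=cams.capture("wrist");cv2.imwrite("pics/w2.png",im[...,::-1])
T=cam("top");it=cams.capture("top");cv2.imwrite("pics/top1.png",it[...,::-1])
print(blobs(it,*ORANGE,amin=100));
for st,ce in blobs(it,*ORANGE,box=(230,190,370,310)):
    print("pad",st,ce,ray(T,(st[0]+st[2]/2-.5,st[1]+st[3]/2-.5),.014))
go((.579,.306,.1315));print(proj(C,r.sense()["tcp_pos"]))
E
```

```text
time_s: 4.15
tcp_pos: [0.6227, 0.0714, 0.1869]
ee_rot: [[0.917, -0.399, -0.002], [-0.399, -0.917, 0.0], [-0.002, 0.0, -1.0]]
wrist_force: [0.4, 0.6, -4.0]
gripper_width: 0.425
gripper_force: 30.0
time_s: 5.35
tcp_pos: [0.5779, 0.3068, 0.1863]
ee_rot: [[0.918, -0.396, -0.002], [-0.396, -0.918, -0.001], [-0.002, 0.002, -1.0]]
wrist_force: [-0.7, 0.5, -4.1]
gripper_width: 0.424
gripper_force: 30.0
[([257, 233, 42, 43, 1397], [277.5, 254.3])]
pad [257, 233, 42, 43, 1397] [277.5, 254.3] [0.6221 0.0722 0.014 ]
tcp [0.5786 0.3048 0.187 ] t 5.45 shift [-0.     -0.0014  0.0555] yaw x -23.47 zaxis [-0.0014 -0.0015 -1.    ]
[321.2 274.7]
```

View pics/w2.png

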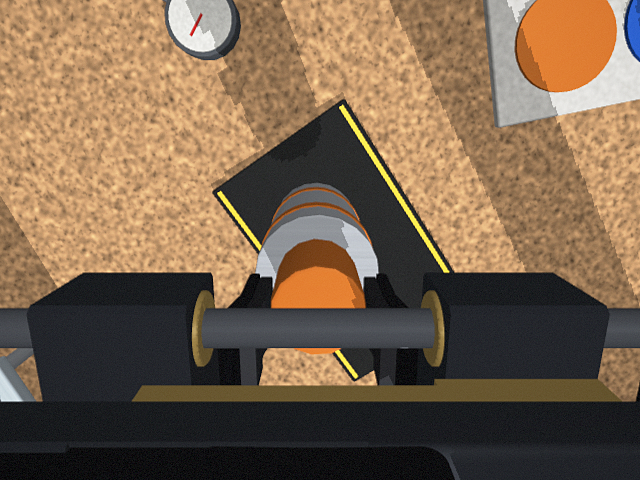

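View pics/top1.png

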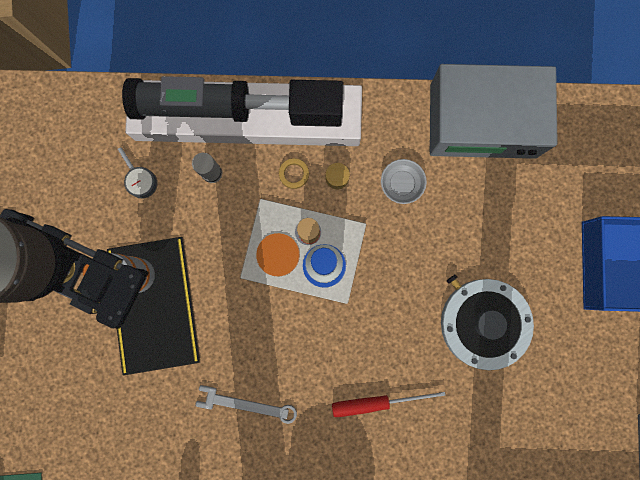

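The wrist view shows the mould hanging upright over the mat, whose far corners are at (217,190) and (342,100). The top view shows the orange pad bare at (277,254). I'll check the drop spot against those mat corners first.

Run:
```python
from h import *
C=cam("wrist");T=cam("top")
for uv in((217,191),(342,101),(450,272)):print(ray(C,uv,.006))
print(proj(C,(.579,.306,.006)),proj(C,(.579,.306,.063)))
it=cams.capture("top");m=cv2.inRange(cv2.cvtColor(it,cv2.COLOR_RGB2HSV),(22,150,100),(35,255,255))
for st,ce in blobs(it,(22,150,100),(35,255,255),box=(90,220,220,390)):print(st,[ray(T,(st[0]+a*st[2],st[1]+b*st[3]),.006) for a,b in((0,0),(1,1))])
```

```text
[0.6263 0.3802 0.006 ]
[0.6525 0.2507 0.006 ]
[0.4741 0.2169 0.006 ]
[316.1 206.8] [315.9 220.6]
[178, 239, 20, 122, 330] [array([0.6452, 0.2553, 0.006 ]), array([0.4278, 0.208 , 0.006 ])]
[118, 328, 8, 45, 125] [array([0.4821, 0.3544, 0.006 ]), array([0.4033, 0.3351, 0.006 ])]
```

```bash
python3 -m handwheel '[[[0,0,0,0,-0.001,0.02,0.03],[0,0,0,0,0,0.02,0.03],[0,0,0,0,0,0.01,0.03],[0,0,0,0,0,0.004,0.03],[0,0,0,0,0,0.003,0.03],[0,0,0,0,0,0,0.03],[0,0,0,0,0,0,0.03],[0,0,0,0,0,0,0.03],[0,0,0,0,0,0,0.03]]]'
```

```text
time_s: 6.4
tcp_pos: [0.5796, 0.3064, 0.1315]
ee_rot: [[0.917, -0.398, 0.001], [-0.398, -0.917, 0.001], [0.0, -0.001, -1.0]]
wrist_force: [-0.1, -0.3, -4.1]
gripper_width: 0.426
gripper_force: 30.0
```

```bash
python3 -m handwheel '[[[0,0,0,0,0,0.001,0.03],[0,0,0,0,0,0.0005,0.03],[0,0,0,0,0,0,0.03],[0,0,0,0,0,0,0.03]]]'
```

```text
time_s: 6.8
tcp_pos: [0.5799, 0.3064, 0.1302]
ee_rot: [[0.917, -0.398, 0.001], [-0.398, -0.917, 0.001], [0.001, -0.001, -1.0]]
wrist_force: [0.1, -0.2, -0.4]
gripper_width: 0.424
gripper_force: 30.0
```

```bash
python3 -m handwheel '[[[0,0,0,0,0,0,0.06],[0,0,0,0,0,0,0.06],[0,0,0,0,0,0,0.06],[0,0,0,0,0,0,0.06],[0,0,0,0,0,-0.01,0.06],[0,0,0,0,0,-0.03,0.06],[0,0,0,0,0,-0.04,0.06],[0,0,0,0,0,-0.04,0.06],[0,0,0,0,0,0,0.06]]]'
python3 -m handwheel '[[[0,0,0,0.0149,0.028,0,0.06],[0,0,0,0.0149,0.028,0,0.06],[0,0,0,0.0149,0.028,0,0.06],[0,0,0,0.0149,0.028,0,0.06],[0,0,0,0.0149,0.028,0,0.06],[0,0,0,0.0149,0.028,0,0.06],[0,0,0,0.0149,0.028,0,0.06],[0,0,0,0.0149,0.028,0,0.06],[0,0,0,0.0149,0.028,0,0.06],[0,0,0,0.0149,0.028,0,0.06],[0,0,0,0,0,0,0.06],[0,0,0,0,0,0,0.06]]]'
python3 - <<'E'
from h import *
for i in range(3):C=cam("wrist");im=cams.capture("wrist")
cv2.imwrite("pics/w3.png",im[...,::-1])
for st,ce in blobs(im,*BLUE,amin=300):print(st,ce,ray(C,(st[0]+st[2]/2,st[1]+st[3]-st[2]/2),.176))
go((.605,-.01,.138))
E
```

```text
time_s: 7.7
tcp_pos: [0.5827, 0.3076, 0.2581]
ee_rot: [[0.917, -0.398, 0.013], [-0.398, -0.917, 0.008], [0.009, -0.012, -1.0]]
wrist_force: [0.3, -0.5, 0.4]
gripper_width: 0.689
gripper_force: 0.0
time_s: 8.9
tcp_pos: [0.6045, -0.0106, 0.2497]
ee_rot: [[0.917, -0.4, 0.0], [-0.4, -0.917, 0.0], [0.0, -0.0, -1.0]]
wrist_force: [-0.1, 0.4, -1.1]
gripper_width: 0.688
gripper_force: 0.0
[280, 157, 77, 49, 1031] [316.5, 173.6] [ 0.6453 -0.0273  0.176 ]
[290, 197, 60, 68, 3214] [319.4, 231.0] [ 0.6056 -0.0113  0.176 ]
tcp [ 0.6045 -0.0092  0.2495] t 9.05 shift [0.0007 0.0006 0.1115] yaw x -23.42 zaxis [ 3.e-04  2.e-04 -1.e+00]
```

View pics/w3.png

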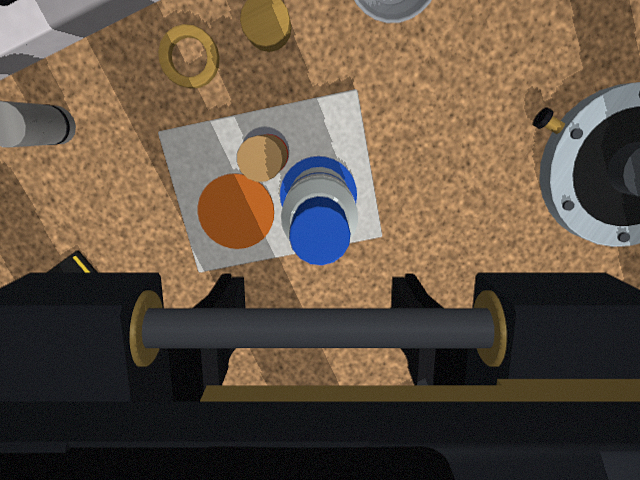

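The bottle cap is centred at (320,235), almost directly below the tool. I'll descend, grip it, and carry it to the near spot on the mat.

```bash
python3 -m handwheel '[[[0,0,0,0.001,0.0014,0.02,0.06],[0,0,0,0,0,0.03,0.06],[0,0,0,0,0,0.03,0.06],[0,0,0,0,0,0.02,0.06],[0,0,0,0,0,0.0115,0.06],[0,0,0,0,0,0,0.06],[0,0,0,0,0,0,0.06],[0,0,0,0,0,0,0.06]]]'
python3 -m handwheel '[[[0,0,0,0,0,0,0.03],[0,0,0,0,0,0,0.03],[0,0,0,0,0,0,0.03],[0,0,0,0,0,0,0.03],[0,0,0,0,0,0,0.03],[0,0,0,0,0,0,0.03],[0,0,0,0,0,0,0.03]]]'
python3 -m handwheel '[[[0,0,0,0,0,-0.01,0.03],[0,0,0,0,0,-0.02,0.03],[0,0,0,0,0,-0.02,0.03],[0,0,0,0,0,0,0.03],[0,0,0,0,0,0,0.03]]]'
```

```text
time_s: 9.85
tcp_pos: [0.606, -0.0113, 0.1395]
ee_rot: [[0.917, -0.398, 0.003], [-0.398, -0.917, 0.0], [0.003, -0.002, -1.0]]
wrist_force: [-0.2, 0.0, 0.3]
gripper_width: 0.688
gripper_force: 0.0
time_s: 10.55
tcp_pos: [0.6052, -0.0116, 0.1382]
ee_rot: [[0.917, -0.398, 0.001], [-0.398, -0.917, 0.0], [0.001, -0.0, -1.0]]
wrist_force: [0.6, 1.3, 2.2]
gripper_width: 0.45
gripper_force: 30.0
time_s: 11.05
tcp_pos: [0.6042, -0.0116, 0.187]
ee_rot: [[0.917, -0.399, -0.001], [-0.399, -0.917, 0.001], [-0.002, -0.0, -1.0]]
wrist_force: [-0.2, 0.3, -3.1]
gripper_width: 0.447
gripper_force: 30.0
```

```bash
python3 -m handwheel '[[[0,0,0,-0.011,-0.01,0,0.03],[0,0,0,-0.0219,-0.0199,0,0.03],[0,0,0,-0.0219,-0.0199,0,0.03],[0,0,0,-0.0219,-0.0199,0,0.03],[0,0,0,-0.0219,-0.0199,0,0.03],[0,0,0,-0.0219,-0.0199,0,0.03],[0,0,0,-0.0219,-0.0199,0,0.03],[0,0,0,-0.0219,-0.0199,0,0.03],[0,0,0,-0.0219,-0.0199,0,0.03],[0,0,0,-0.0219,-0.0199,0,0.03],[0,0,0,-0.0219,-0.0199,0,0.03],[0,0,0,-0.011,-0.01,0,0.03]]]'
python3 -m handwheel '[[[0,0,0,0,0,0,0.03],[0,0,0,0,0,0.02,0.03],[0,0,0,0,0,0.02,0.03],[0,0,0,0,0,0.01,0.03],[0,0,0,0,0,0.003,0.03],[0,0,0,0,0,0,0.03],[0,0,0,0,0,0,0.03],[0,0,0,0,0,0,0.03]]]'
```

```text
time_s: 12.25
tcp_pos: [0.4688, 0.2868, 0.1863]
ee_rot: [[0.918, -0.397, -0.003], [-0.397, -0.918, -0.001], [-0.002, 0.002, -1.0]]
wrist_force: [-0.2, 0.2, -2.9]
gripper_width: 0.451
gripper_force: 30.0
time_s: 13.05
tcp_pos: [0.4717, 0.2856, 0.1359]
ee_rot: [[0.917, -0.398, 0.002], [-0.398, -0.917, 0.001], [0.001, -0.002, -1.0]]
wrist_force: [-1.2, 1.1, -3.4]
gripper_width: 0.449
gripper_force: 30.0
```

```bash
python3 -m handwheel '[[[0,0,0,0,0,0.003,0.03],[0,0,0,0,0,0.001,0.03],[0,0,0,0,0,0.001,0.03],[0,0,0,0,0,0,0.03],[0,0,0,0,0,0,0.03],[0,0,0,0,0,0,0.03]]]'
```

```text
time_s: 13.65
tcp_pos: [0.4712, 0.2853, 0.1302]
ee_rot: [[0.917, -0.398, 0.0], [-0.398, -0.917, 0.0], [0.0, -0.0, -1.0]]
wrist_force: [-0.9, -0.2, -0.8]
gripper_width: 0.448
gripper_force: 30.0
```

```bash
python3 -m handwheel '[[[0,0,0,0,0,0,0.06],[0,0,0,0,0,0,0.06],[0,0,0,0,0,0,0.06],[0,0,0,0,0,0,0.06],[0,0,0,0,0,-0.01,0.06],[0,0,0,0,0,-0.03,0.06],[0,0,0,0,0,-0.03,0.06],[0,0,0,0,0,-0.03,0.06],[0,0,0,0,0,-0.01,0.06],[0,0,0,0,0,0,0.06]]]'
python3 -m handwheel '[[[0,0,0,0.025,0.0157,0,0.06],[0,0,0,0.0254,0.0157,0,0.06],[0,0,0,0.0254,0.0157,0,0.06],[0,0,0,0.0254,0.0157,0,0.06],[0,0,0,0.0254,0.0157,0,0.06],[0,0,0,0.0254,0.0157,0,0.06],[0,0,0,0.0254,0.0157,0,0.06],[0,0,0,0.0254,0.0157,0,0.06],[0,0,0,0.0254,0.0157,0,0.06],[0,0,0,0.0254,0.0157,0,0.06],[0,0,0,0.0254,0.0157,0,0.06],[0,0,0,0,0,0,0.06]]]'
python3 - <<'E'
from h import *
for i in range(4):C=cam("wrist");im=cams.capture("wrist")
cv2.imwrite("pics/w4.png",im[...,::-1]);it=cams.capture("top");cv2.imwrite("pics/top2.png",it[...,::-1])
for n,c in(("o",ORANGE),("b",BLUE)):
    for st,ce in blobs(im,*c,amin=300,box=(0,0,640,300)):print(n,st,ce,ray(C,ce,.014))
go((.6584,.0159,.061))
cv2.imwrite("pics/c1.png",np.hstack([im[...,::-1][:,:400],cv2.resize(it[...,::-1],(400,300)) if 0 else it[...,::-1][:,80:480]]))
E
```

```text
time_s: 14.65
tcp_pos: [0.4718, 0.2858, 0.242]
ee_rot: [[0.917, -0.398, 0.003], [-0.398, -0.917, 0.003], [0.002, -0.004, -1.0]]
wrist_force: [-0.6, 0.9, 0.1]
gripper_width: 0.689
gripper_force: 0.0
time_s: 15.85
tcp_pos: [0.6586, 0.0128, 0.2367]
ee_rot: [[0.916, -0.402, -0.004], [-0.402, -0.916, -0.001], [-0.004, 0.003, -1.0]]
wrist_force: [-0.5, 0.3, 0.0]
gripper_width: 0.691
gripper_force: 0.0
o [241, 213, 76, 74, 4258] [278.0, 250.0] [0.6247 0.0737 0.014 ]
b [323, 196, 78, 75, 4399] [362.1, 233.3] [ 0.607  -0.0112  0.014 ]
tcp [0.6576 0.0164 0.2393] t 16.1 shift [0.0012 0.     0.1783] yaw x -23.42 zaxis [-0.0012 -0.     -1.    ]
```

View pics/c1.png

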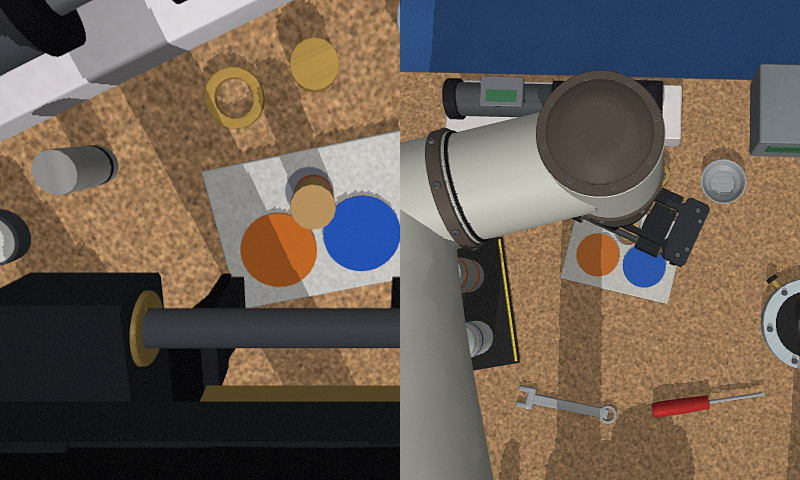

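The wrist view shows both pads bare and the core top free at (313,207). In the top view the mould and bottle are standing on the mat. Next I'll pin down the core position.

Run:
```python
from h import *
C=cam("wrist");T=cam("top");im=cv2.imread("pics/w4.png")[...,::-1];it=cv2.imread("pics/top2.png")[...,::-1]
sub=im[185:232,290:337].copy()
for lo in((8,60,140),):
    for st,ce in blobs(im.copy(),lo,(25,190,255),box=(285,175,340,232)):print(st,ce,ray(C,ce,.086))
print(ray(C,(313.5,207),.086))
for st,ce in blobs(it.copy(),*BLUE,box=(270,200,370,310)):print("bluepad top",st,ce,ray(T,ce,.014),ray(T,(st[0]+st[2]/2-.5,st[1]+st[3]/2-.5),.014))
```

```text
[290, 185, 46, 45, 1600] [312.3, 206.8] [0.664  0.0186 0.086 ]
[0.6634 0.0177 0.086 ]
bluepad top [303, 247, 43, 40, 1235] [322.9, 267.7] [ 0.5996 -0.0102  0.014 ] [ 0.6018 -0.0121  0.014 ]
```

```bash
python3 -m handwheel '[[[0,0,0,0.0035,-0.003,0.02,0.06],[0,0,0,0,0,0.03,0.06],[0,0,0,0,0,0.03,0.06],[0,0,0,0,0,0.03,0.06],[0,0,0,0,0,0.03,0.06],[0,0,0,0,0,0.03,0.06],[0,0,0,0,0,0.02,0.06],[0,0,0,0,0,0.01,0.06],[0,0,0,0,0,0,0.06],[0,0,0,0,0,0,0.06],[0,0,0,0,0,0,0.06]]]'
python3 -m handwheel '[[[0,0,0,0,0,0,0.03],[0,0,0,0,0,0,0.03],[0,0,0,0,0,0,0.03],[0,0,0,0,0,0,0.03],[0,0,0,0,0,0,0.03],[0,0,0,0,0,0,0.03],[0,0,0,0,0,0,0.03]]]'
python3 -m handwheel '[[[0,0,0,0,0,-0.01,0.03],[0,0,0,0,0,-0.02,0.03],[0,0,0,0,0,-0.03,0.03],[0,0,0,0,0,-0.03,0.03],[0,0,0,0,0,-0.03,0.03],[0,0,0,0,0,0,0.03],[0,0,0,0,0,0,0.03]]]'
```

```text
time_s: 17.2
tcp_pos: [0.6637, 0.0174, 0.0416]
ee_rot: [[0.917, -0.398, 0.003], [-0.398, -0.917, 0.001], [0.003, -0.002, -1.0]]
wrist_force: [-0.4, -0.5, 0.3]
gripper_width: 0.688
gripper_force: 0.0
time_s: 17.9
tcp_pos: [0.6628, 0.017, 0.0401]
ee_rot: [[0.917, -0.398, 0.0], [-0.398, -0.917, -0.0], [0.0, -0.0, -1.0]]
wrist_force: [-0.2, 1.1, 2.1]
gripper_width: 0.429
gripper_force: 30.0
time_s: 18.6
tcp_pos: [0.6623, 0.0172, 0.1602]
ee_rot: [[0.917, -0.399, 0.0], [-0.399, -0.917, 0.001], [-0.0, -0.001, -1.0]]
wrist_force: [-0.6, 0.0, -2.6]
gripper_width: 0.43
gripper_force: 30.0
```

```bash
python3 -m handwheel '[[[0,0,0,-0.004,0.015,0,0.03],[0,0,0,-0.008,0.031,0,0.03],[0,0,0,-0.008,0.031,0,0.03],[0,0,0,-0.008,0.031,0,0.03],[0,0,0,-0.008,0.031,0,0.03],[0,0,0,-0.008,0.031,0,0.03],[0,0,0,-0.008,0.031,0,0.03],[0,0,0,-0.008,0.031,0,0.03],[0,0,0,-0.008,0.031,0,0.03],[0,0,0,-0.008,0.031,0,0.03],[0,0,0,-0.008,0.031,0,0.03],[0,0,0,-0.008,0.029,0,0.03]]]'
python3 - <<'E'
from h import *
for i in range(6):C=cam("wrist");im=cams.capture("wrist")
cv2.imwrite("pics/w5.png",im[...,::-1])
print(proj(C,(.509,-.303,.045)));go((.509,-.303,.075))
E
```

```text
time_s: 19.8
tcp_pos: [0.4341, -0.2718, 0.1583]
ee_rot: [[0.917, -0.399, -0.004], [-0.399, -0.917, 0.001], [-0.004, 0.0, -1.0]]
wrist_force: [0.4, -0.3, -1.2]
gripper_width: 0.431
gripper_force: 30.0
[318.7 109.9]
tcp [ 0.4368 -0.2707  0.1591] t 20.1 shift [0.0793 0.0008 0.084 ] yaw x -23.47 zaxis [-1.3e-03  5.0e-04 -1.0e+00]
```

View pics/w5.png

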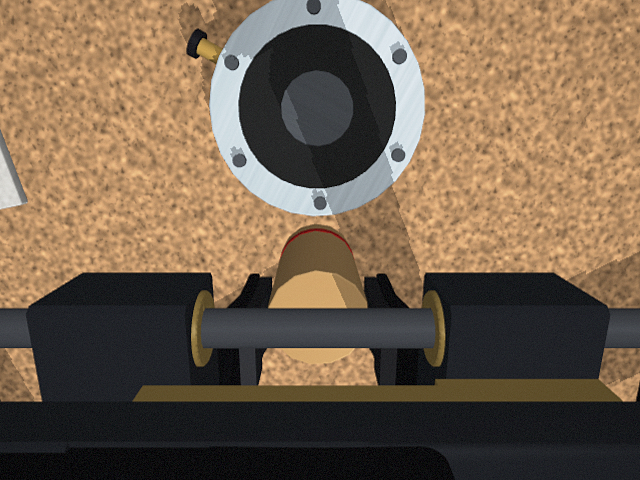

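The wrist view shows the pedestal face centred at about (317,107.5), and the gripped core upright with its foot's far rim at (317,226). I'll cast both onto their planes.

Run:
```python
from h import *
C=cam("wrist");T=cam("top");w=ray(C,(317,107.5),.045);print(w,ray(C,(317,106.5),.022))
it=cv2.imread("pics/top1.png");g=cv2.cvtColor(it,6)
t=ray(T,(492,324.5),.045);print(t)
c=cv2.HoughCircles(cv2.medianBlur(g[270:380,430:545],3),cv2.HOUGH_GRADIENT,1,10,param1=80,param2=12,minRadius=11,maxRadius=50)
print(c[0][:5]+np.array([430,270,0]))
s=r.sense();R=np.array(s["ee_rot"]);b=s["tcp_pos"]-np.array([0,0,.030])
f=ray(C,(317,226),b[2]);print("foot rim - tcp in tool",R.T@(f-b))
go((w+t)/2+[0,0,.03])
```

```text
[ 0.5116 -0.3023  0.045 ] [ 0.5131 -0.3029  0.022 ]
[ 0.5083 -0.3033  0.045 ]
[[490.5        322.5         47.20000076]
 [475.5        326.5         45.        ]
 [480.5        336.5         47.20000076]
 [490.5        332.5         49.40000153]
 [498.5        316.5         44.90000153]]
foot rim - tcp in tool [ 1.77109449e-02 -4.94858602e-04  1.78229418e-05]
tcp [ 0.4368 -0.2707  0.1591] t 20.1 shift [0.08   0.0003 0.084 ] yaw x -23.47 zaxis [-1.3e-03  5.0e-04 -1.0e+00]
```

```bash
python3 -m handwheel '[[[0,0,0,0.015,0,0,0.03],[0,0,0,0.02,0,0,0.03],[0,0,0,0.02,0,0,0.03],[0,0,0,0.016,0,0,0.03],[0,0,0,0.0105,0,0,0.03],[0,0,0,0,0,0.02,0.03],[0,0,0,0,0,0.03,0.03],[0,0,0,0,0,0.02,0.03],[0,0,0,0,0,0.008,0.03],[0,0,0,0,0,0,0.03],[0,0,0,0,0,0,0.03],[0,0,0,0,0,0,0.03]]]'
```

```text
time_s: 21.3
tcp_pos: [0.513, -0.3038, 0.0834]
ee_rot: [[0.917, -0.398, 0.003], [-0.398, -0.917, -0.001], [0.003, -0.0, -1.0]]
wrist_force: [0.0, 0.0, -1.9]
gripper_width: 0.428
gripper_force: 30.0
```

```bash
python3 -m handwheel '[[[0,0,0,0,0,0.003,0.03],[0,0,0,0,0,0.003,0.03],[0,0,0,0,0,0,0.03],[0,0,0,0,0,0,0.03],[0,0,0,0,0,0,0.03]]]'
python3 - <<'E'
from h import *
for i in range(2):im=cams.capture("scene")
cv2.imwrite("pics/s1.png",cv2.resize(im[250:420,60:260,::-1],(800,680)[:1]+(600,)))
C=cam("wrist");im=cams.capture("wrist");cv2.imwrite("pics/w6.png",im[...,::-1]);go((.5115,-.3031,.075))
E
```

```text
time_s: 21.8
tcp_pos: [0.512, -0.3036, 0.0759]
ee_rot: [[0.917, -0.398, 0.0], [-0.398, -0.917, -0.0], [0.0, 0.0, -1.0]]
wrist_force: [0.2, 0.1, -1.3]
gripper_width: 0.43
gripper_force: 30.0
tcp [ 0.512  -0.3036  0.0759] t 21.95 shift [-0.0006 -0.0002  0.0009] yaw x -23.48 zaxis [ 1.e-04 -1.e-04 -1.e+00]
```

View pics/s1.png

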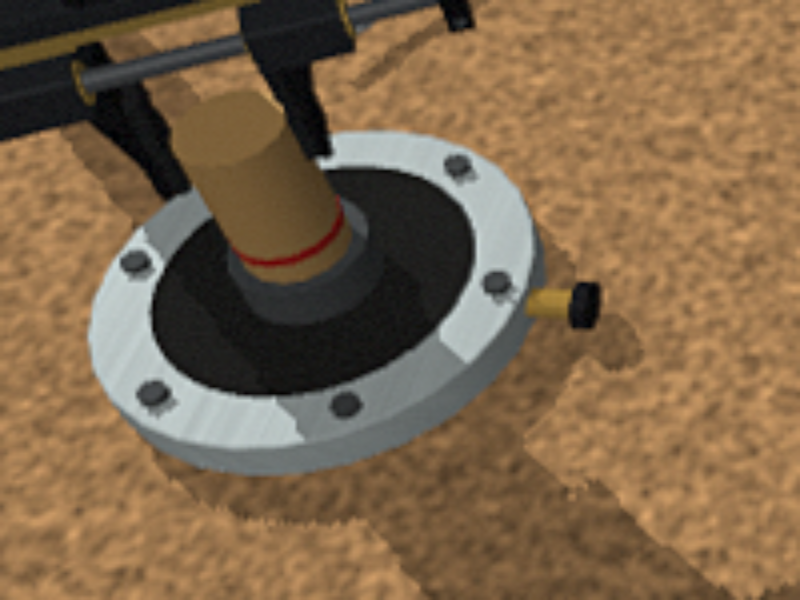

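The core is upright and its foot is centred on the pedestal face: foot x 240–352 against face 228–370 in the crop. I'll set it down, release it, and look.

```bash
python3 -m handwheel '[[[0,0,0,0,0,0.001,0.03],[0,0,0,0,0,0,0.03],[0,0,0,0,0,0,0.03],[0,0,0,0,0,0,0.06],[0,0,0,0,0,0,0.06],[0,0,0,0,0,0,0.06],[0,0,0,0,0,0,0.06],[0,0,0,0,0,-0.01,0.06],[0,0,0,0,0,-0.03,0.06],[0,0,0,0,0,-0.045,0.06],[0,0,0,0,0,-0.045,0.06],[0,0,0,0,0,-0.045,0.06]]]'
python3 -m handwheel '[[[0,0,0,-0.012,-0.039,0,0.06],[0,0,0,-0.012,-0.039,0,0.06],[0,0,0,-0.012,-0.039,0,0.06],[0,0,0,-0.012,-0.039,0,0.06],[0,0,0,-0.012,-0.039,0,0.06],[0,0,0,-0.012,-0.039,0,0.06],[0,0,0,-0.012,-0.039,0,0.06],[0,0,0,-0.012,-0.039,0,0.06],[0,0,0,-0.012,-0.039,0,0.06],[0,0,0,-0.012,-0.039,0,0.06],[0,0,0,-0.012,-0.039,0,0.06],[0,0,0,-0.012,-0.039,0,0.06]]]'
python3 -m handwheel '[[[0,0,0,-0.012,-0.039,0,0.06],[0,0,0,-0.012,-0.039,0,0.06],[0,0,0,-0.012,-0.04,0,0.06],[0,0,0,0,0,0,0.06],[0,0,0,0,0,0,0.06],[0,0,0,0,0,0,0.06]]]'
python3 - <<'E'
from h import *
C=cam("wrist");im=cams.capture("wrist");cv2.imwrite("pics/w7.png",im[...,::-1])
it=cams.capture("top");cv2.imwrite("pics/top3.png",it[...,::-1])
for st,ce in blobs(im,*ORANGE,amin=1000,box=(200,130,440,300)):print(st,ce,ray(C,(st[0]+st[2]/2,st[1]+st[3]-st[2]/2),.168))
T=cam("top");print(proj(T,(.5115,-.3033,.121)))
go((.580,.3064,.1302))
o=np.vstack([np.hstack([im[100:400,:,::-1][:,160:560],it[220:380,420:560,::-1].repeat(2,0).repeat(2,1)[:300]])]);cv2.imwrite("pics/c2.png",o)
E
```

```text
time_s: 23.15
tcp_pos: [0.5116, -0.3035, 0.2527]
ee_rot: [[0.917, -0.398, 0.001], [-0.398, -0.917, -0.001], [0.001, 0.0, -1.0]]
wrist_force: [0.9, -0.6, -0.0]
gripper_width: 0.691
gripper_force: 0.0
time_s: 24.35
tcp_pos: [0.5663, 0.1848, 0.251]
ee_rot: [[0.917, -0.398, 0.001], [-0.398, -0.917, 0.0], [0.001, -0.001, -1.0]]
wrist_force: [0.5, -0.2, -1.0]
gripper_width: 0.69
gripper_force: 0.0
time_s: 24.95
tcp_pos: [0.5802, 0.3048, 0.2504]
ee_rot: [[0.917, -0.399, 0.0], [-0.399, -0.917, -0.0], [0.0, -0.0, -1.0]]
wrist_force: [-0.2, -0.6, 0.4]
gripper_width: 0.685
gripper_force: 0.0
[286, 200, 55, 64, 2743] [313.2, 231.8] [0.58   0.3081 0.168 ]
[507.4 325.4]
tcp [0.5804 0.3044 0.2506] t 25.05 shift [-0.0012 -0.0016  0.1204] yaw x -23.55 zaxis [ 6.e-04  3.e-04 -1.e+00]
```

View pics/c2.png

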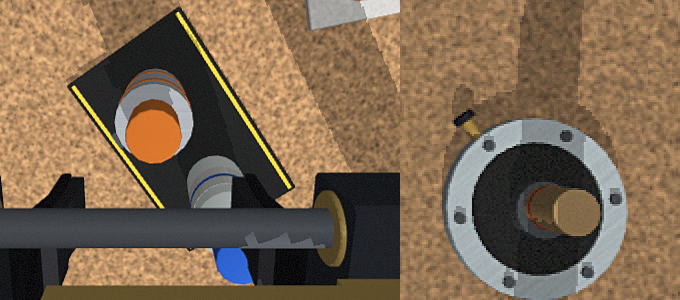

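The mould and bottle stand upright on the mat, and the core stands on the pedestal (its top at crop pixel 577,212). Next I'll take the mould home.

```bash
python3 -m handwheel '[[[0,0,0,-0.001,-0.0018,0.02,0.06],[0,0,0,0,0,0.03,0.06],[0,0,0,0,0,0.03,0.06],[0,0,0,0,0,0.03,0.06],[0,0,0,0,0,0.0104,0.06],[0,0,0,0,0,0,0.06],[0,0,0,0,0,0,0.06],[0,0,0,0,0,0,0.06]]]'
python3 -m handwheel '[[[0,0,0,0,0,0,0.03],[0,0,0,0,0,0,0.03],[0,0,0,0,0,0,0.03],[0,0,0,0,0,0,0.03],[0,0,0,0,0,0,0.03],[0,0,0,0,0,0,0.03],[0,0,0,0,0,0,0.03]]]'
python3 -m handwheel '[[[0,0,0,0,0,-0.01,0.03],[0,0,0,0,0,-0.02,0.03],[0,0,0,0,0,-0.03,0.03],[0,0,0,0,0,0,0.03],[0,0,0,0,0,0,0.03],[0,0,0,0,0,0,0.03]]]'
python3 -c "
from h import *
go((.6235,.0722,.138))"
```

```text
time_s: 25.85
tcp_pos: [0.5813, 0.3083, 0.1318]
ee_rot: [[0.917, -0.398, 0.003], [-0.398, -0.917, 0.002], [0.002, -0.003, -1.0]]
wrist_force: [0.2, -0.0, 1.3]
gripper_width: 0.69
gripper_force: 0.0
time_s: 26.55
tcp_pos: [0.5803, 0.308, 0.1297]
ee_rot: [[0.917, -0.398, 0.001], [-0.398, -0.917, 0.0], [0.0, -0.001, -1.0]]
wrist_force: [-0.2, 0.9, 1.6]
gripper_width: 0.427
gripper_force: 30.0
time_s: 27.15
tcp_pos: [0.5785, 0.3069, 0.1869]
ee_rot: [[0.917, -0.399, -0.005], [-0.399, -0.917, -0.002], [-0.003, 0.004, -1.0]]
wrist_force: [-0.7, 0.1, -5.7]
gripper_width: 0.423
gripper_force: 30.0
tcp [0.5785 0.3069 0.1869] t 27.15 shift [0.1351 0.1971 0.0492] yaw x -23.51 zaxis [-0.0047 -0.0022 -1.    ]
```

```bash
python3 -m handwheel '[[[0,0,0,0.006,0.009,0,0.03],[0,0,0,0.0122,0.018,0,0.03],[0,0,0,0.0122,0.018,0,0.03],[0,0,0,0.0122,0.018,0,0.03],[0,0,0,0.0122,0.018,0,0.03],[0,0,0,0.0122,0.018,0,0.03],[0,0,0,0.0122,0.018,0,0.03],[0,0,0,0.0122,0.018,0,0.03],[0,0,0,0.0122,0.018,0,0.03],[0,0,0,0.0122,0.018,0,0.03],[0,0,0,0.0122,0.018,0,0.03],[0,0,0,0.006,0.0095,0,0.03]]]'
python3 -m handwheel '[[[0,0,0,0,0,0.01,0.03],[0,0,0,0,0,0.015,0.03],[0,0,0,0,0,0.01,0.03],[0,0,0,0,0,0,0.03],[0,0,0,0,0,0,0.03],[0,0,0,0,0,0,0.03],[0,0,0,0,0,0,0.03]]]'
python3 - <<'E'
from h import *
go((.6235,.0722,.138));C=cam("wrist");im=cams.capture("wrist");cv2.imwrite("pics/w8.png",im[...,::-1])
p=r.sense()["tcp_pos"];print(proj(C,(.6235,.0730,.014)),proj(C,[p[0],p[1],p[2]-.124]))
E
```

```text
time_s: 28.35
tcp_pos: [0.6236, 0.0688, 0.1891]
ee_rot: [[0.916, -0.401, -0.001], [-0.401, -0.916, -0.001], [-0.001, 0.001, -1.0]]
wrist_force: [0.6, 0.4, -4.3]
gripper_width: 0.426
gripper_force: 30.0
time_s: 29.05
tcp_pos: [0.6244, 0.0727, 0.1553]
ee_rot: [[0.917, -0.398, 0.001], [-0.398, -0.917, 0.0], [0.001, -0.001, -1.0]]
wrist_force: [-0.0, 0.4, -4.7]
gripper_width: 0.424
gripper_force: 30.0
tcp [0.6244 0.0727 0.1553] t 29.05 shift [-0.0006  0.0008  0.0173] yaw x -23.45 zaxis [ 1.5e-03  4.0e-04 -1.0e+00]
[318.2 217.4] [318.3 220.9]
```

View pics/w8.png

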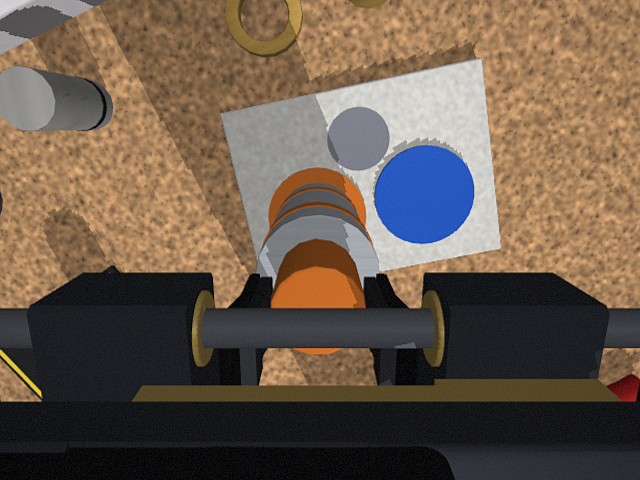

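The mould hangs just above its pad: the pad's far rim is at (317,168) and the foot's far rim at (316,184). I'll check that these are concentric.

Run:
```python
from h import *
C=cam("wrist");s=r.sense();R=np.array(s["ee_rot"]);p=np.array(s["tcp_pos"])
f=lambda uv,z:(R.T@(ray(C,uv,z)-p)).round(4)
print("pad centre",f((317.5,168),.014)-[.039,0,0],"foot centre",f((316.5,184),p[2]-.124)-[.03,0,0])
im=cv2.imread("pics/w8.png")[...,::-1].copy()
for st,ce in blobs(im,*ORANGE,amin=100,box=(250,150,380,290)):print(st,ce)
for st,ce in blobs(im,*BLUE,amin=1000):print(st,ce,ray(C,ce,.014))
```

```text
pad centre [-0.0012 -0.0005  0.1412] foot centre [-0.0023 -0.0011  0.124 ]
[266, 168, 106, 75, 2140] [317.4, 193.2]
[276, 239, 86, 51, 3169] [319.8, 268.1]
[375, 145, 99, 99, 7595] [424.1, 194.0] [ 0.6078 -0.0108  0.014 ]
```

```bash
python3 -m handwheel '[[[0,0,0,0.0008,0.0005,0.006,0.03],[0,0,0,0,0,0.006,0.03],[0,0,0,0,0,0.003,0.03],[0,0,0,0,0,0.001,0.03],[0,0,0,0,0,0.001,0.03],[0,0,0,0,0,0,0.03],[0,0,0,0,0,0,0.03],[0,0,0,0,0,0,0.03]]]'
```

```text
time_s: 29.9
tcp_pos: [0.6245, 0.0713, 0.1379]
ee_rot: [[0.917, -0.398, 0.0], [-0.398, -0.917, -0.0], [0.0, 0.0, -1.0]]
wrist_force: [-1.1, -1.0, -0.2]
gripper_width: 0.431
gripper_force: 30.0
```

```bash
python3 -m handwheel '[[[0,0,0,0,0,0,0.06],[0,0,0,0,0,0,0.06],[0,0,0,0,0,0,0.06],[0,0,0,0,0,0,0.06],[0,0,0,0,0,-0.01,0.06],[0,0,0,0,0,-0.03,0.06],[0,0,0,0,0,-0.035,0.06],[0,0,0,0,0,-0.035,0.06],[0,0,0,0,0,0,0.06]]]'
python3 -m handwheel '[[[0,0,0,-0.0226,-0.0135,0,0.06],[0,0,0,-0.0226,-0.0135,0,0.06],[0,0,0,-0.0226,-0.0135,0,0.06],[0,0,0,-0.0226,-0.0135,0,0.06],[0,0,0,-0.0226,-0.0135,0,0.06],[0,0,0,-0.0226,-0.0135,0,0.06],[0,0,0,-0.0226,-0.0135,0,0.06],[0,0,0,-0.0226,-0.0135,0,0.06],[0,0,0,-0.0226,-0.0135,0,0.06],[0,0,0,-0.0226,-0.0135,0,0.06],[0,0,0,0,0,0,0.06],[0,0,0,0,0,0,0.06]]]'
python3 - <<'E'
from h import *
for i in range(4):C=cam("wrist");im=cams.capture("wrist")
for st,ce in blobs(im,*BLUE,amin=1000,box=(200,130,440,300)):print(st,ce,ray(C,(st[0]+st[2]/2,st[1]+st[3]-st[2]/2),.168))
go((.4712,.2853,.1302))
E
```

```text
time_s: 30.8
tcp_pos: [0.6278, 0.0718, 0.255]
ee_rot: [[0.917, -0.398, 0.013], [-0.398, -0.917, 0.002], [0.011, -0.007, -1.0]]
wrist_force: [0.3, 0.0, 0.9]
gripper_width: 0.687
gripper_force: 0.0
time_s: 32.0
tcp_pos: [0.4708, 0.2856, 0.2477]
ee_rot: [[0.918, -0.397, 0.0], [-0.397, -0.918, 0.0], [0.0, -0.0, -1.0]]
wrist_force: [0.1, 0.2, -0.2]
gripper_width: 0.691
gripper_force: 0.0
[287, 199, 60, 67, 3102] [316.4, 232.4] [0.4712 0.2854 0.168 ]
tcp [0.4715 0.2846 0.2475] t 32.2 shift [-0.0005 -0.0005  0.1173] yaw x -23.55 zaxis [ 1.e-04 -1.e-04 -1.e+00]
```

```bash
python3 -m handwheel '[[[0,0,0,-0.0005,-0.0005,0.02,0.06],[0,0,0,0,0,0.03,0.06],[0,0,0,0,0,0.03,0.06],[0,0,0,0,0,0.025,0.06],[0,0,0,0,0,0.0123,0.06],[0,0,0,0,0,0,0.06],[0,0,0,0,0,0,0.06],[0,0,0,0,0,0,0.06]]]'
python3 -m handwheel '[[[0,0,0,0,0,0,0.03],[0,0,0,0,0,0,0.03],[0,0,0,0,0,0,0.03],[0,0,0,0,0,0,0.03],[0,0,0,0,0,0,0.03],[0,0,0,0,0,0,0.03],[0,0,0,0,0,0,0.03]]]'
python3 -m handwheel '[[[0,0,0,0,0,-0.01,0.03],[0,0,0,0,0,-0.02,0.03],[0,0,0,0,0,-0.03,0.03],[0,0,0,0,0,0,0.03],[0,0,0,0,0,0,0.03],[0,0,0,0,0,0,0.03]]]'
python3 -m handwheel '[[[0,0,0,0.006,0.012,0,0.03],[0,0,0,0.0123,0.024,0,0.03],[0,0,0,0.0123,0.024,0,0.03],[0,0,0,0.0123,0.024,0,0.03],[0,0,0,0.0123,0.024,0,0.03],[0,0,0,0.0123,0.024,0,0.03],[0,0,0,0.0123,0.024,0,0.03],[0,0,0,0.0123,0.024,0,0.03],[0,0,0,0.0123,0.024,0,0.03],[0,0,0,0.0123,0.024,0,0.03],[0,0,0,0.0123,0.024,0,0.03],[0,0,0,0.006,0.012,0,0.03]]]'
python3 -m handwheel '[[[0,0,0,0,0,0,0.03],[0,0,0,0,0,0,0.03],[0,0,0,0,0,0,0.03]]]'
python3 -c "
from h import *
go((.6052,-.0115,.155))"
```

```text
time_s: 33.0
tcp_pos: [0.4717, 0.2867, 0.1318]
ee_rot: [[0.917, -0.398, 0.002], [-0.398, -0.917, 0.002], [0.001, -0.003, -1.0]]
wrist_force: [-0.1, -0.8, 0.5]
gripper_width: 0.692
gripper_force: 0.0
time_s: 33.7
tcp_pos: [0.4708, 0.286, 0.1305]
ee_rot: [[0.917, -0.398, 0.0], [-0.398, -0.917, 0.0], [0.0, -0.0, -1.0]]
wrist_force: [-0.5, -1.5, 3.7]
gripper_width: 0.447
gripper_force: 30.0
time_s: 34.3
tcp_pos: [0.4694, 0.2852, 0.1882]
ee_rot: [[0.917, -0.399, -0.004], [-0.399, -0.917, -0.002], [-0.003, 0.003, -1.0]]
wrist_force: [-0.1, -0.4, -4.1]
gripper_width: 0.447
gripper_force: 30.0
time_s: 35.5
tcp_pos: [0.4881, -0.0123, 0.1892]
ee_rot: [[0.916, -0.4, -0.002], [-0.4, -0.916, -0.001], [-0.002, 0.002, -1.0]]
wrist_force: [-0.5, 0.7, -3.7]
gripper_width: 0.449
gripper_force: 30.0
time_s: 35.8
tcp_pos: [0.4892, -0.0093, 0.1899]
ee_rot: [[0.917, -0.398, -0.0], [-0.398, -0.917, 0.0], [-0.0, -0.0, -1.0]]
wrist_force: [-0.5, -0.0, -3.4]
gripper_width: 0.446
gripper_force: 30.0
tcp [ 0.4892 -0.0093  0.1899] t 35.8 shift [ 0.1073 -0.0441  0.0349] yaw x -23.44 zaxis [-3.e-04  2.e-04 -1.e+00]
```

```bash
python3 -m handwheel '[[[0,0,0,0.0073,-0.0041,0,0.03],[0,0,0,0.02,-0.008,0,0.03],[0,0,0,0.02,-0.008,0,0.03],[0,0,0,0.02,-0.008,0,0.03],[0,0,0,0.02,-0.008,0,0.03],[0,0,0,0.02,-0.008,0,0.03],[0,0,0,0,0,0.01,0.03],[0,0,0,0,0,0.015,0.03],[0,0,0,0,0,0.01,0.03],[0,0,0,0,0,0,0.03],[0,0,0,0,0,0,0.03],[0,0,0,0,0,0,0.03]]]'
python3 - <<'E'
from h import *
for i in range(2):C=cam("wrist");im=cams.capture("wrist")
cv2.imwrite("pics/w9.png",im[...,::-1])
for st,ce in blobs(im,*BLUE,amin=100,box=(250,140,380,300)):print(st,ce)
s=r.sense();R=np.array(s["ee_rot"]);p=np.array(s["tcp_pos"]);go((.6052,-.0115,.138))
print(proj(C,p+R@[.03,0,.124]),proj(C,p+R@[.039,0,.124+p[2]-.138]))
E
```

```text
time_s: 37.0
tcp_pos: [0.606, -0.012, 0.1562]
ee_rot: [[0.917, -0.398, 0.002], [-0.398, -0.917, 0.0], [0.002, -0.001, -1.0]]
wrist_force: [0.1, 0.0, -2.9]
gripper_width: 0.447
gripper_force: 30.0
[268, 168, 97, 61, 1803] [312.7, 189.0]
[269, 237, 98, 63, 4722] [317.5, 272.7]
tcp [ 0.6057 -0.0121  0.1561] t 37.1 shift [-0.0008 -0.0003  0.0181] yaw x -23.47 zaxis [ 1.7e-03  3.0e-04 -1.0e+00]
[318.2 181.1] [318.2 166.6]
```

View pics/w9.png

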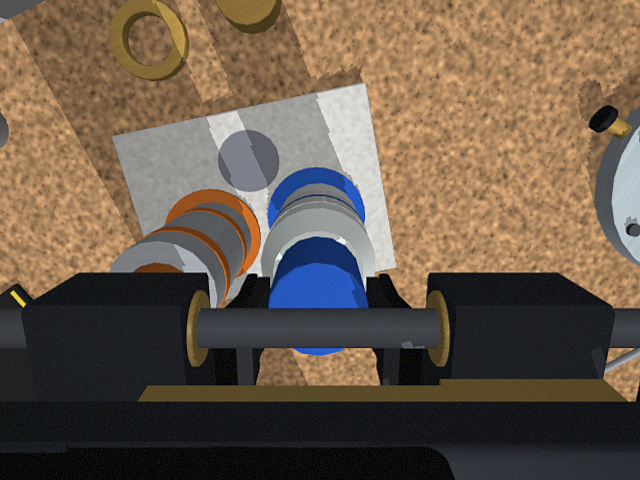

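The blue pad spans columns 268–365 with its far rim at row 168. The bottle foot's far rim is at (316,182), so they are concentric within about 1 mm, and I'll lower the bottle.

```bash
python3 -m handwheel '[[[0,0,0,0,0,0.006,0.03],[0,0,0,0,0,0.006,0.03],[0,0,0,0,0,0.003,0.03],[0,0,0,0,0,0.0015,0.03],[0,0,0,0,0,0.001,0.03],[0,0,0,0,0,0,0.03],[0,0,0,0,0,0,0.03],[0,0,0,0,0,0,0.03]]]'
```

```text
time_s: 37.9
tcp_pos: [0.6057, -0.0124, 0.1387]
ee_rot: [[0.917, -0.398, 0.001], [-0.398, -0.917, -0.0], [0.001, -0.0, -1.0]]
wrist_force: [-2.1, -0.6, 5.7]
gripper_width: 0.451
gripper_force: 30.0
```

```bash
python3 -m handwheel '[[[0,0,0,0,0,0,0.06],[0,0,0,0,0,0,0.06],[0,0,0,0,0,0,0.06],[0,0,0,0,0,0,0.06],[0,0,0,0,0,-0.01,0.06],[0,0,0,0,0,-0.03,0.06],[0,0,0,0,0,-0.04,0.06],[0,0,0,0,0,-0.04,0.06],[0,0,0,-0.03,0,0,0.06],[0,0,0,-0.04,0,0,0.06],[0,0,0,-0.04,0,0,0.06],[0,0,0,-0.04,0,0,0.06]]]'
python3 -m handwheel '[[[0,0,0,-0.03,-0.03,0,0.06],[0,0,0,0,-0.03,0,0.06],[0,0,0,0,-0.03,0,0.06],[0,0,0,0,0,0,0.06],[0,0,0,0,0,0,0.06],[0,0,0,0,0,0,0.06],[0,0,0,0,0,0,0.06],[0,0,0,0,0,0,0.06]]]'
python3 - <<'E'
from h import *
im=cams.capture("scene");it=cams.capture("top");cv2.imwrite("pics/s2.png",im[...,::-1]);cv2.imwrite("pics/top4.png",it[...,::-1])
cv2.imwrite("pics/c3.png",np.hstack([im[120:400,60:520,::-1],it[140:420,220:560,::-1]]))
T=cam("top")
for n,c,p in(("o",ORANGE,(.6221,.0722)),("b",BLUE,(.6018,-.0121))):
    for st,ce in blobs(it,*c,box=(230,190,370,310)):print(n,st,ce,ray(T,ce,.176),p)
E
```

```text
time_s: 39.1
tcp_pos: [0.4666, 0.0479, 0.2583]
ee_rot: [[0.917, -0.399, 0.001], [-0.399, -0.917, 0.0], [0.001, -0.001, -1.0]]
wrist_force: [-0.6, 1.6, -0.3]
gripper_width: 0.69
gripper_force: 0.0
time_s: 39.9
tcp_pos: [0.476, 0.1413, 0.2579]
ee_rot: [[0.917, -0.399, 0.0], [-0.399, -0.917, 0.0], [0.0, -0.0, -1.0]]
wrist_force: [-0.5, -0.6, 0.3]
gripper_width: 0.693
gripper_force: 0.0
o [257, 235, 25, 25, 433] [268.6, 247.2] [0.6203 0.0705 0.176 ] (0.6221, 0.0722)
o [259, 234, 40, 42, 244] [284.7, 260.5] [0.6011 0.0458 0.176 ] (0.6221, 0.0722)
b [303, 245, 43, 42, 268] [320.5, 272.1] [ 0.5853 -0.0079  0.176 ] (0.6018, -0.0121)
b [312, 249, 26, 27, 540] [324.3, 261.7] [ 0.6009 -0.0131  0.176 ] (0.6018, -0.0121)
```

View pics/c3.png

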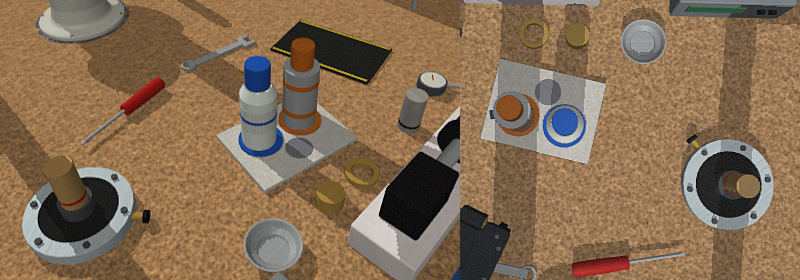

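The mould stands on orange, the bottle on blue and the core upright on the pedestal. The mat is empty, the grey core has not been disturbed and the robot is clear, so I'm handing in.

```bash
python3 -c "
from station import r
print(r.finish_job())"
```

```text
the job is handed in; nothing more can be done
None
```

I handed the job in at about 40 s: the sandstone core stands upright on the pedestal, within about 3 mm of centre by the cameras. The mould and bottle waited on the mat, then went back to within about 2 mm of their pad centres, and the grey core was not touched.

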